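# Index the drill-guide sled to the marked station

### The job

Free the drill-guide sled by pulling its red lock lever back towards the robot, push the sled along its rail by the wooden block (never drag it by the lever) until it clicks to rest in the station with the red tag, and only then swing the lever upright again so the sled is locked there. Leave the other things on the bench where they are.

Things in the scene. Friction and masses are not known exactly. Their poses are not given: they have to be found in the camera images.
- jig: fixed jig, black base 300 x 500 x 12 mm; origin on the bench surface, y along the rail, x across it away from the robot (base from x -110 to +190 mm). Four detent stations at jig y -120, -40, +40, +120 mm; the sled starts locked at -40. Slotted index bar 32 mm high, pine batten 33 mm, plywood fence 40 mm (x 75 to 95) carrying the tags; blue clamps 47 mm high at the batten's ends (y +-222 mm)
- red_tag: red flat tag 24 x 26 x 8 mm on top of the fence, its underside 40 mm above the bench, marking the station where the sled must go: any but the starting one; the other two carry white tags. Origin at the centre of its underside, at jig x 85 mm and exactly at its station's jig y; axes parallel to the jig's
- sled (a joint): sled position along jig +y in m: 0 at the starting station, so stations are at -0.08, 0, 0.08, 0.16; travel -0.095 to 0.175. Takes about 2 N between stations, up to about 10 N into or out of a detent; a detent draws the sled in over the last 5 mm either way and centres it to about 1 mm. Elsewhere it stays where it is left
- sled_block (a point): centre of the sled's plywood block: 50 mm across, 90 mm along the rail, 34 mm high (46 to 80 mm above the bench), steel bush on top, at jig x 40 mm; in a detent its jig y is the station's. Push either end face, 45 mm from this point along the rail. The aluminium plate below (36 to 46 mm high) ends flush with them and reaches 110 mm from here towards the robot
- lever (a joint): angle of the lock lever in rad: 0 = upright, locked; grows as the handle swings towards the robot (jig -x), up to 1.0; stays where it is left (about 3 N at the handle moves it). Above about 0.35 the sled is free. The lock nose enters its slot only with the sled within about 2 mm of a station; otherwise it stops on the index bar at about 0.27
- lever_pivot (a point): the lever's hinge axis (along the rail) on the sled: 58 mm above the bench, at jig x -56 mm, 96 mm from the block's centre towards the robot, level with it along the rail
- lever_grip (a point): point on the lever's round red handle (18 mm diameter), 55 mm from the pivot along the lever; the red part reaches from 19 to 89 mm from the pivot. With the lever upright there is 62 mm of free space between the handle and the wooden block

How it is judged (in metres and radians):
On the way, in this order (a step that is already met when the one before it is completed fails the run):
1. the lever is pulled back and the sled is free, still at its starting station (value of joint lever above 0.35 rad and value of joint sled between -0.02 and 0.02 m), for 0.1 s.
2. the sled rests in the red-tagged station with the lever still back (y of sled_block in the frame of red_tag between -0.004 and 0.004 m and value of joint lever above 0.3 rad and velocity of joint sled between -0.01 and 0.01 m/s), for 0.3 s.
At the end, for the whole second after the job is handed in: the sled is at rest within 4 mm of the red-tagged station and its lever is upright (below 0.1 rad), locked and at rest (y of sled_block in the frame of red_tag between -0.004 and 0.004 m and value of joint lever below 0.1 rad and velocity of joint sled between -0.01 and 0.01 m/s and velocity of joint lever between -0.05 and 0.05 rad/s); the robot touches nothing.
It fails at once if the sled is dragged along by its lever (contact force between any of the fingers, the arm and lever above 1.5 N and (velocity of joint sled above 0.04 m/s or velocity of joint sled below -0.04 m/s)).
It fails at once if a bystander is shifted by more than 30 mm or the glue bottle is knocked over (distance of any of screw_box, pencil, glue, bar_clamp, driver, offcut1, offcut2 from where it was at the start of the episode above 0.03 m or angle between glue's own z axis and vertical above 0.5 rad).
It also fails if it takes over 58 s, if anything falls off the work surface, if the arm or the gripper's body presses on something with over 40 N, if the wrist force passes 120 N, or if a joint passes its speed limit or range.

### The arm

A 6-joint arm with a two-finger parallel gripper is mounted at the origin on the work surface. World frame = base frame: x ahead of the robot, y to its left, z up, the work surface at z = 0. Lengths are in mm, angles in degrees, forces in N, time in s.
With the tool pointing down it reaches from about 350 to 850 mm from the base axis. Payload 8.1 kg.
Tool frame: the origin (TCP) lies between the finger pads; the fingertips stand 17 mm ahead of it and the grasp point (between the pads) lies 2 mm behind it; z points along the fingers, y is the line along which they close (so a half turn about z gives the same grasp; the last joint's range is limited). The gripper opens to 85 mm and grips with 20 to 120 N. Pads are 22 mm wide; open, the fingers measure 114 mm over their backs; the gripper's body (76 mm by 85 mm) begins 54 mm behind the grasp point. The pads swing forward as they close: fully open they stand 13 mm farther back than shut.
Start: joints at [66.211, 7.471, 85.268, -0, 87.261, -4.893], TCP at [194.291, 567.676, 248.292] pointing down, gripper open.
Joint ranges: [-169.43, 169.43], [-51.17, 129.36], [1.28, 143.12], [-76.62, 256.62], [0, 156.53], [-152.29, 152.29]. Speed limits (degrees/s): [136.94, 136.94, 159.86, 180, 180, 180].

### API

Orientations are given as [roll, pitch, yaw] about the fixed x, y, z axes, in that order (R = Rz(yaw) Ry(pitch) Rx(roll)).
In Python, from bench import sense, snapshot, hand_in, trace, place_of gives the robot as it stands.
- The arm moves only by the shell command python3 -m handwheel 'ROWS' [FORCE]. ROWS is JSON, a list of rows, each a list of 7 numbers: the opening, from -1 (shut) to 1 (fully open), then the shift along the tool's x, y, z in cm, then the turn, a rotation vector about the tool's x, y, z in rad. A call has 1 to 12 rows; each row shifts and turns the commanded pose from where the row before left it, along the tool's axes as they then stand; what a row does not reach is not made up. A row lasts 1/12 s, in which the tool goes at most 41.7 mm and 7.16 degrees, less where a joint would pass 70% of its speed; a pose out of reach is approached as far as the arm can. A call with a gripper value outside its range is refused whole. The fingers move at their own pace and stop on an object; FORCE is the grip in N (left out, the last holds). Time passes only in rows, so rows that do not move let the fingers close. It gives the time, the measured TCP pose, the force, the opening and the grip force at its end, in the units of the state.
- sense(): the state, without advancing time (a new reading comes with each control period).
- snapshot(name): name is "scene" or "top"; returns a dict with "image" (384x512x3 uint8, red, green, blue), "intrinsics" (3x3 intrinsics, pixels), "R" (3x3) and "t" (3): a world point X has camera coordinates R X + t. Camera axes: x right, y down, z forward; pixel columns grow to the right and rows downward; lengths in mm; the calibration is good to about 2 mm. A picture is of the moment at which its call begins. There is no depth.
- hand_in(): hands the job in; it is judged then, once.
Trained networks look in a picture, given as the dict that the camera call returned (one of the last four; its "shot" number tells which), for a name from the list of things; names that differ only in an ending like _2 or _b are one class to them, and where a whole thing is asked for, a point or a joint stands for the part that bears it (a point fixed in the world has none). Each returns a list of dicts, best first, with "conf" (0 to 1); they miss things now and then, are a little off and sometimes report something else, mostly with a low value. They report only what shows in the picture. A call takes as long as a camera call.
- trace(picture, query): "pixels" (384x512 bool, what is visible of it).
- place_of(picture, query): "location" ([x, y, z] in mm, in world coordinates, good to about 4 mm: a listed point, or the origin of a listed thing).
The state is a dict: "time": time; "joint_pos": joint angles; "qd": joint speeds; "joint_efforts": joint torques, N m; "tool_pos": TCP position; "tcp_rot": TCP orientation; "ft_force": force on the tool from outside, world axes, zero at the start; "wrist_torque": the same for the moment, N m; "finger_gap": finger opening in mm; "grip_force": force on a finger pad.
Only numpy, scipy, OpenCV 4.12 (cv2) and the standard library are available. Lean on these libraries where they do the work, as an engineer would, in place of code of your own. Each camera call takes 0.05 s, during which the arm holds its last target. There are 200 camera calls.

## Working session

There is one attempt and no reset: what is moved stays moved. The work goes in short steps, Python scripts to look and compute and a shell command to move; the robot and the scene stay as the last step left them, time stands still between calls to the robot, and variables do not carry over. Pictures are saved under pics/ and viewed, at most 10 in all, crops included, and the job is handed in when it is done.

```bash
mkdir -p pics; cat > h.py <<'E'
import numpy as np, cv2
from bench import sense, snapshot, trace, place_of
def save(p,n): cv2.imwrite('pics/'+n+'.png',cv2.cvtColor(p['image'],cv2.COLOR_RGB2BGR))
E
python3 - <<'E'
from h import *
s=sense();print(s['time'],s['tool_pos'],s['tcp_rot'],s['finger_gap'])
a=snapshot('scene');b=snapshot('top')
cv2.imwrite('pics/a.png',cv2.cvtColor(np.vstack([a['image'],b['image']])[:, :],cv2.COLOR_RGB2BGR)) if 0 else (save(a,'a'),save(b,'b'))
for p in (a,b):
  for q in ['jig','red_tag','sled_block','lever_pivot','lever_grip']:
    print(q,[(np.round(d['location']),round(d['conf'],2)) for d in place_of(p,q)[:2]])
E
```

```text
0.0 [194.06295762 567.18785436 247.23239731] [-1.79892634e+02 -1.03318393e-02  1.61102353e+02] 85.3345041311727
jig [(array([622., -44.,   0.]), 0.64)]
red_tag [(array([713.,  -0.,  38.]), 0.54)]
sled_block [(array([663., -85.,  55.]), 0.57)]
lever_pivot [(array([570., -87.,  59.]), 0.56), (array([628., -40.,   0.]), 0.42)]
lever_grip [(array([565., -83., 116.]), 0.82)]
jig [(array([626., -40.,  -0.]), 0.79)]
red_tag [(array([706.,  -1.,  37.]), 0.47)]
sled_block [(array([663., -83.,  62.]), 0.71)]
lever_pivot [(array([573., -86.,  59.]), 0.64)]
lever_grip [(array([564., -87., 115.]), 0.71)]
```

View pics/a.png

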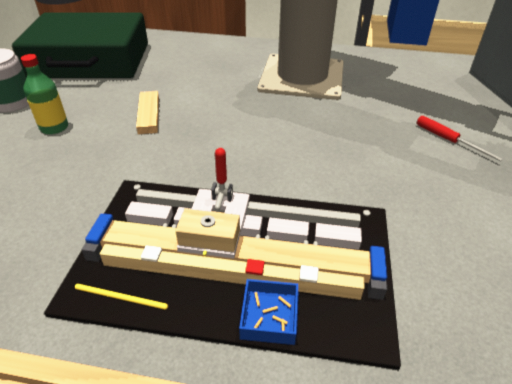

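View pics/b.png

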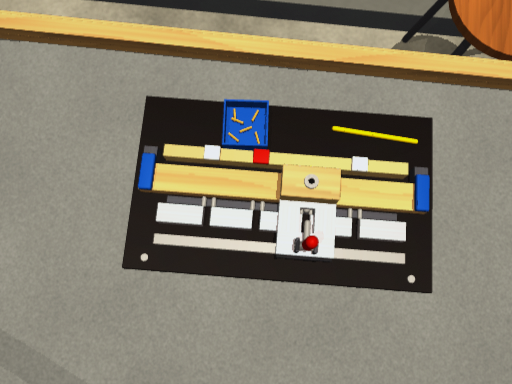

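The scene and top pictures agree. The sled is at −40 (block at top px 311,182), the red tag is one station further to +y (top px 261,157), and the white tags are at (212,152) and (360,163). The push is +80 mm along jig +y. Next I'll work out the jig's yaw and refine its position.

```bash
cat >> h.py <<'E'
def bp(p,uv,z):
    K=np.array(p['intrinsics']);R=np.array(p['R']);t=np.array(p['t'])
    d=R.T@np.linalg.solve(K,[uv[0],uv[1],1.]); c=-R.T@t
    return c+d*(z-c[2])/d[2]
E
python3 - <<'E'
from h import *
b=snapshot('top');hsv=cv2.cvtColor(b['image'],cv2.COLOR_RGB2HSV)
bl=cv2.inRange(hsv,(100,120,40),(130,255,255)); rd=cv2.inRange(hsv,(0,170,90),(6,255,255))|cv2.inRange(hsv,(174,170,90),(180,255,255))
for m,z in((bl,47),(rd,48)):
  n,_,st,c=cv2.connectedComponentsWithStats(m)
  for i in range(1,n):
    if st[i,4]>40: print(st[i],c[i].round(1),bp(b,c[i],z).round(1))
w=[bp(b,x,48) for x in((212,152.5),(360,163.5))];d=w[0]-w[1];print(w,d,'yaw',np.degrees(np.arctan2(-d[0],d[1])))
for m in('block end left',):
  for uv in((282,165),(281,198),(341,168),(340,200),(311.5,181.5)): print(uv,bp(b,uv,80).round(1))
for c in ((144,257),(411,279),(148,97),(433,118),(126,268),(432,291)): print(c,bp(b,c,12).round(1))
E
```

```text
[ 221   99   48   51 2041] [245.2 123.6] [760.2  29.3  47. ]
[138 153  19  37 520] [146.3 170.6] [663.3 177.9  47. ]
[415 174  15  38 552] [422.  192.4] [ 675.6 -264.2   47. ]
[253 148  17  16 232] [260.8 155.9] [707.6  -2.2  48. ]
[306 236  12  13 123] [311.5 241.6] [578.  -95.5  48. ]
[array([704.67175769,  76.92408547,  48.        ]), array([ 712.36419435, -162.60849598,   48.        ])] [ -7.69243665 239.53258145   0.        ] yaw 1.8393853878464546
(282, 165) [686.6 -37.1  80. ]
(281, 198) [634.7 -40.7  80. ]
(341, 168) [ 691.7 -127.7   80. ]
(340, 200) [ 641.3 -129.8   80. ]
(311.5, 181.5) [665.4 -84.5  80. ]
(144, 257) [528.4 168.4  12. ]
(411, 279) [ 540.  -263.4   12. ]
(148, 97) [804.1 206.1  12. ]
(433, 118) [ 819.7 -290.4   12. ]
(126, 268) [507.8 194.3  12. ]
(432, 291) [ 524.7 -297.5   12. ]
```

```bash
Z='x'; python3 -m handwheel '[[-1,0,0,0,0,0,-0.12],[-1,0,0,0,0,0,-0.12],[-1,0,0,0,0,0,-0.121],[-1,-1.97,-3.33,0,0,0,0],[-1,-1.97,-3.33,0,0,0,0],[-1,-1.97,-3.33,0,0,0,0],[-1,-1.97,-3.33,0,0,0,0],[-1,-1.97,-3.33,0,0,0,0],[-1,-1.97,-3.33,0,0,0,0],[-1,-1.97,-3.33,0,0,0,0],[-1,-1.97,-3.33,0,0,0,0],[-1,-1.97,-3.33,0,0,0,0]]' 20
python3 -m handwheel '[[-1,-1.97,-3.33,0,0,0,0],[-1,-1.97,-3.33,0,0,0,0],[-1,-1.97,-3.33,0,0,0,0],[-1,-1.97,-3.33,0,0,0,0],[-1,-1.97,-3.33,0,0,0,0],[-1,-1.97,-3.33,0,0,0,0],[-1,-1.97,-3.33,0,0,0,0],[-1,-1.97,-3.33,0,0,0,0],[-1,-1.97,-3.33,0,0,0,0],[-1,-1.97,-3.33,0,0,0,0],[-1,-1.97,-3.33,0,0,0,0],[-1,0,0,0,0,0,0]]'
```

```text
time: 1.65
tool_pos: [381.5, 272.0, 248.6]
tcp_rot: [180.0, 0.0, -178.2]
ft_force: [1.7, 1.0, -1.1]
finger_gap: -0.0
grip_force: 0.0
time: 2.65
tool_pos: [610.7, -91.7, 246.8]
tcp_rot: [-179.9, -0.0, -178.5]
ft_force: [0.2, -0.6, -0.3]
finger_gap: 0.2
grip_force: 0.0
```

```bash
python3 -m handwheel '[[-1,0,0.5,3,0,0,0],[-1,0,0,3,0,0,0],[-1,0,0,3,0,0,0],[-1,0,0,2,0,0,0],[-1,0,0,1.5,0,0,0],[-1,0,0,0,0,0,0],[-1,0,0,0,0,0,0]]'
python3 - <<'E'
from h import *
save(snapshot('scene'),'c')
E
```

```text
time: 3.23
tool_pos: [608.0, -80.5, 122.5]
tcp_rot: [180.0, -0.1, -178.2]
ft_force: [-0.4, -1.0, 0.8]
finger_gap: -0.4
grip_force: 0.0
```

View pics/c.png

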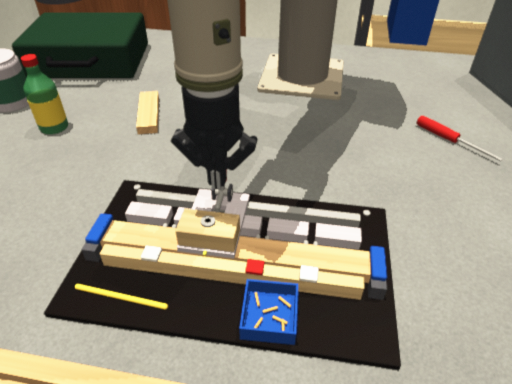

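The fingers (px 217,178) are between the block and the handle, roughly in line with the lever. Now I pull it back.

```bash
python3 -m handwheel '[[-1,0.7,-0.4,0,0,0,0],[-1,0.7,0,0,0,0,0],[-1,0.6,0,0,0,0,0],[-1,0.5,0,0,0,0,0],[-1,0.5,0,0,0,0,0],[-1,0.5,0,0,0,0,0],[-1,0.5,0,0,0,0,0],[-1,0.5,0,0,0,0,0],[-1,0.5,0,0,0,0,0],[-1,0.5,0,0,0,0,0],[-1,0,0,0,0,0,0],[-1,0,0,0,0,0,0]]'
python3 - <<'E'
from h import *
b=snapshot('top')
for p in (snapshot('scene'),b):
  for q in ['sled_block','lever_pivot','lever_grip']:
    print(q,[(np.round(d['location']),round(d['conf'],2)) for d in place_of(p,q)[:2]])
E
```

```text
time: 4.28
tool_pos: [553.0, -86.3, 122.9]
tcp_rot: [180.0, -0.1, -178.2]
ft_force: [-0.3, -0.2, -0.7]
finger_gap: 0.1
grip_force: 0.0
sled_block [(array([665., -81.,  57.]), 0.72)]
lever_pivot [(array([570., -88.,  60.]), 0.77)]
lever_grip [(array([574., -86.,  60.]), 0.61), (array([534., -84., 101.]), 0.58)]
sled_block [(array([664., -86.,  62.]), 0.82)]
lever_pivot []
lever_grip [(array([534., -82., 101.]), 0.43)]
```

```bash
python3 -m handwheel '[[-1,-0.3,0,1,0,0,0],[-1,-0.3,0,-2.5,0,0,0],[-1,0,0,-2.5,0,0,0],[-1,-2.7,-1.9,0,0,0,0],[-1,-2.7,-1.9,0,0,0,0],[-1,-2.7,-1.9,0,0,0,0],[-1,-2.7,-1.9,0,0,0,0],[-1,0,0,0,0,0,0],[-1,0,0,0,0,0,0]]'
```

```text
time: 5.43
tool_pos: [670.4, -159.6, 160.3]
tcp_rot: [179.9, -0.2, -178.3]
ft_force: [-0.0, 0.2, -0.5]
finger_gap: 0.2
grip_force: 0.0
```

```bash
python3 -m handwheel '[[-1,0,0,3,0,0,0],[-1,0,0,3,0,0,0],[-1,0,0,2,0,0,0],[-1,0,0,0.9,0,0,0],[-1,0,0,0,0,0,0],[-1,0,0,0,0,0,0]]'
python3 - <<'E'
from h import *
p=snapshot('top');save(p,'d0')
q=snapshot('scene')
im=np.hstack([p['image'][90:300,120:440],q['image'][130:340,60:400]]);cv2.imwrite('pics/d.png',cv2.cvtColor(im,cv2.COLOR_RGB2BGR))
for pp in(p,q):print([(np.round(d['location']),round(d['conf'],2)) for d in place_of(pp,'lever_grip')[:2]+place_of(pp,'sled_block')[:1]])
E
```

```text
time: 5.93
tool_pos: [670.0, -158.4, 74.8]
tcp_rot: [180.0, -0.0, -178.2]
ft_force: [0.4, 0.7, -0.4]
finger_gap: 0.0
grip_force: 0.0
[(array([663., -83.,  62.]), 0.78)]
[(array([534., -80., 102.]), 0.61), (array([665., -83.,  58.]), 0.59)]
```

View pics/d.png

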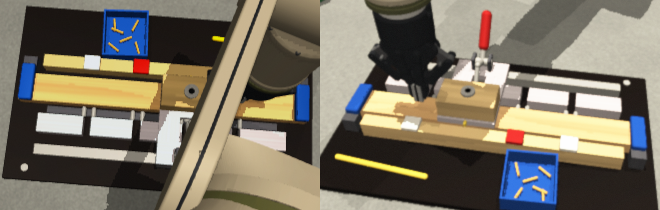

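The fingers stand beside the block's −y end and clear of it. The lever is back, at about 0.7 rad. Pushing now.

```bash
python3 -m handwheel '[[-1,0,0.5,0,0,0,0],[-1,0,0.5,0,0,0,0],[-1,0,0.5,0,0,0,0],[-1,0,0.4,0,0,0,0],[-1,0,0.4,0,0,0,0],[-1,0,0.4,0,0,0,0],[-1,0,0.4,0,0,0,0],[-1,0,0.4,0,0,0,0],[-1,0,0.4,0,0,0,0],[-1,0,0.4,0,0,0,0],[-1,0,0.4,0,0,0,0],[-1,0,0,0,0,0,0]]'
python3 - <<'E'
from h import *
p=snapshot('top')
q=snapshot('scene')
im=np.hstack([p['image'][90:300,120:440],q['image'][130:340,60:400]]);cv2.imwrite('pics/e.png',cv2.cvtColor(im,cv2.COLOR_RGB2BGR))
for pp in(p,q):print([(np.round(d['location']),round(d['conf'],2)) for d in place_of(pp,'sled_block')[:1]+place_of(pp,'red_tag')[:1]])
print(sense()['tool_pos'],sense()['ft_force'])
E
```

```text
time: 7.23
tool_pos: [668.6, -110.5, 74.2]
tcp_rot: [180.0, -0.0, -178.2]
ft_force: [-0.4, 0.2, -0.1]
finger_gap: -0.2
grip_force: 0.0
[(array([662., -54.,  61.]), 0.65), (array([706.,   0.,  37.]), 0.73)]
[(array([662., -53.,  57.]), 0.84), (array([712.,   2.,  41.]), 0.61)]
[ 668.63458619 -111.86929964   74.20578753] [ 0.2010624  -0.00860491  0.02286203]
```

View pics/e.png

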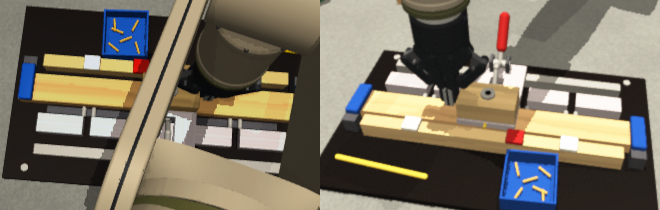

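The block has moved about 30 mm, so about 50 mm is left.

```bash
python3 -m handwheel '[[-1,0,0.4,0,0,0,0],[-1,0,0.4,0,0,0,0],[-1,0,0.4,0,0,0,0],[-1,0,0.4,0,0,0,0],[-1,0,0.4,0,0,0,0],[-1,0,0.4,0,0,0,0],[-1,0,0.4,0,0,0,0],[-1,0,0.4,0,0,0,0],[-1,0,0.4,0,0,0,0],[-1,0,0.3,0,0,0,0],[-1,0,0.3,0,0,0,0],[-1,0,0,0,0,0,0]]'
python3 - <<'E'
from h import *
p=snapshot('top')
q=snapshot('scene')
for pp in(p,q):print([(np.round(d['location'],1),round(d['conf'],2)) for d in place_of(pp,'sled_block')[:1]+place_of(pp,'red_tag')[:1]+place_of(pp,'lever_pivot')[:1]])
print(sense()['tool_pos'],sense()['ft_force'])
E
```

```text
time: 8.53
tool_pos: [667.4, -70.1, 74.3]
tcp_rot: [-180.0, -0.0, -178.2]
ft_force: [0.1, 0.9, 0.3]
finger_gap: -0.1
grip_force: 0.0
[(array([664.2, -16.9,  60. ]), 0.86), (array([7.052e+02, 6.000e-01, 3.930e+01]), 0.66), (array([567.4, -13.3,  57.6]), 0.92)]
[(array([663.7, -14.2,  56.8]), 0.71), (array([707.6,   1.2,  38.7]), 0.83), (array([566.8, -14.4,  58.9]), 0.89)]
[667.43502484 -69.61303169  74.31395212] [-0.01419829 -0.13247952  0.37078742]
```

```bash
python3 -m handwheel '[[-1,0,0.2,0,0,0,0],[-1,0,0.2,0,0,0,0],[-1,0,0.2,0,0,0,0],[-1,0,0.1,0,0,0,0],[-1,0,0.1,0,0,0,0],[-1,0,0,0,0,0,0],[-1,0,0,0,0,0,0]]'
python3 - <<'E'
from h import *
for n in('top','scene'):
  pp=snapshot(n);print([(np.round(d['location'],1),round(d['conf'],2)) for d in place_of(pp,'sled_block')[:1]+place_of(pp,'red_tag')[:1]+place_of(pp,'lever_pivot')[:1]])
print(sense()['tool_pos'],sense()['ft_force'])
E
```

```text
time: 9.52
tool_pos: [667.1, -61.5, 74.3]
tcp_rot: [180.0, -0.0, -178.2]
ft_force: [-0.0, -0.6, -0.0]
finger_gap: -0.0
grip_force: 0.0
[(array([662.2,  -6.2,  60.8]), 0.66), (array([ 7.058e+02, -4.000e-01,  3.740e+01]), 0.59), (array([568.1,  -3.9,  59.6]), 0.84)]
[(array([659.9,  -2.9,  56.5]), 0.67), (array([710.7,  -2.2,  41. ]), 0.72), (array([569.4,  -9.3,  58.1]), 0.55)]
[667.16056521 -61.89091858  74.28542853] [-0.8596989   0.86688825 -0.19349964]
```

```bash
python3 -m handwheel '[[-1,0,-1,0,0,0,0],[-1,0,-2,0,0,0,0],[-1,0,0,-3.5,0,0,0],[-1,0,0,-3.5,0,0,0],[-1,0,0,-3,0,0,0],[-1,3.35,1.47,0,0,0,0],[-1,3.35,1.47,0,0,0,0],[-1,3.35,1.47,0,0,0,0],[-1,3.35,1.47,0,0,0,0],[-1,3.35,1.47,0,0,0,0],[-1,3.35,1.47,0,0,0,0],[-1,0,0,0,0,0,0]]'
python3 - <<'E'
from h import *
for n in('top','scene'):
  pp=snapshot(n);print([(np.round(d['location'],1),round(d['conf'],2)) for d in place_of(pp,'sled_block')[:1]+place_of(pp,'red_tag')[:1]+place_of(pp,'lever_pivot')[:1]+place_of(pp,'lever_grip')[:1]])
  if n=='top': cv2.imwrite('pics/f.png',cv2.cvtColor(cv2.resize(pp['image'][90:290,120:386],None,fx=3,fy=3),cv2.COLOR_RGB2BGR)); 
print(sense()['tool_pos'],sense()['ft_force'])
E
```

```text
time: 10.92
tool_pos: [457.9, -8.3, 171.9]
tcp_rot: [179.9, -0.4, -178.2]
ft_force: [-0.7, -0.4, -1.2]
finger_gap: 0.0
grip_force: 0.0
[(array([660.8,  -4.3,  64.7]), 0.68), (array([707.7,  -1.8,  37.2]), 0.77), (array([569.2,  -6.5,  57.2]), 0.68), (array([528.4,  -5.3, 102.4]), 0.79)]
[(array([661.9,  -2. ,  58.5]), 0.9), (array([7.113e+02, 5.000e-01, 3.730e+01]), 0.82), (array([569.7,  -6.9,  61.3]), 0.89), (array([528.9,  -3.8,  99.6]), 0.7)]
[464.97679931 -10.29293019 174.22128918] [ 0.04082711 -0.5688542   0.27771671]
```

View pics/f.png

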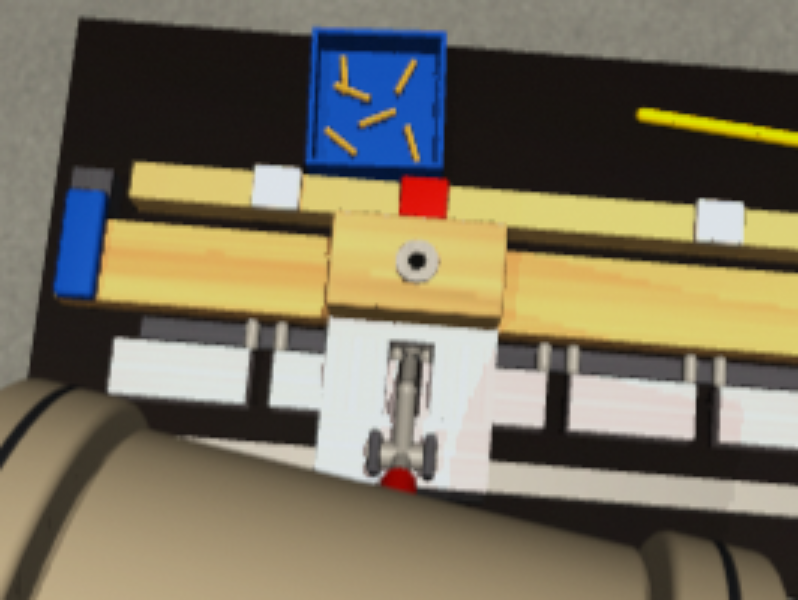

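The bush at crop (417,262) is px (259,177). It has moved about 80 mm, so the sled is lined up with the red tag and in its detent, with the lever still back. Next I lower the tool on the robot side and swing the lever up.

```bash
python3 -m handwheel '[[-1,0,0.2,2.6,0,0,0],[-1,0,0,2.6,0,0,0],[-1,0,0,0,0,0,0],[-1,-1,0,0,0,0,0],[-1,-1,0,0,0,0,0],[-1,-0.8,0,0,0,0,0],[-1,-0.8,0,0,0,0,0],[-1,-0.8,0,0,0,0,0],[-1,-0.8,0,0,0,0,0],[-1,-0.8,0,0,0,0,0],[-1,-0.8,0,0,0,0,0],[-1,0,0,0,0,0,0]]'
python3 - <<'E'
from h import *
pp=snapshot('scene');print([(np.round(d['location'],1),round(d['conf'],2)) for d in place_of(pp,'sled_block')[:1]+place_of(pp,'lever_pivot')[:1]+place_of(pp,'lever_grip')[:1]])
cv2.imwrite('pics/g.png',cv2.cvtColor(cv2.resize(pp['image'][100:300,120:386],None,fx=2,fy=2),cv2.COLOR_RGB2BGR)); 
print(sense()['tool_pos'],sense()['ft_force'])
E
```

```text
time: 12.42
tool_pos: [534.0, -5.9, 122.6]
tcp_rot: [-180.0, 0.1, -178.2]
ft_force: [-0.6, -1.0, 0.5]
finger_gap: 0.1
grip_force: 0.0
[(array([663.7,  -4. ,  55.6]), 0.64), (array([570.7,  -8.3,  59.6]), 0.72), (array([ 5.538e+02, -3.000e-01,  1.094e+02]), 0.74)]
[532.24570267  -5.80157493 122.1467584 ] [ 0.57468631 -0.25359613  0.32472936]
```

View pics/g.png

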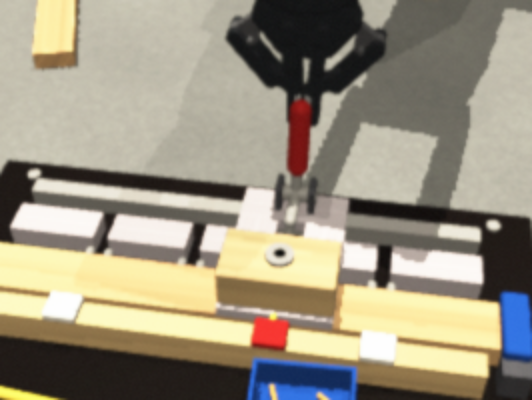

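The fingers are behind the handle (crop 300,130), with the lever at about 0.3 rad and rising. About 14 mm to go.

```bash
for i in 1; do python3 -m handwheel '[[-1,-0.4,0,0,0,0,0],[-1,-0.4,0,0,0,0,0],[-1,-0.4,0,0,0,0,0],[-1,-0.2,0,0,0,0,0],[-1,0,0,0,0,0,0],[-1,0,0,0,0,0,0]]'; done; python3 -m handwheel '[[-1,-0.2,0,0,0,0,0],[-1,0,0,0,0,0,0]]'
python3 - <<'E'
from h import *
for n in('scene','top'):
  pp=snapshot(n);print([(np.round(d['location'],1),round(d['conf'],2)) for d in place_of(pp,'sled_block')[:1]+place_of(pp,'lever_pivot')[:1]+place_of(pp,'lever_grip')[:1]])
print(sense()['tool_pos'],sense()['ft_force'])
E
```

```text
time: 13.12
tool_pos: [546.6, -5.4, 122.3]
tcp_rot: [-180.0, 0.0, -178.2]
ft_force: [0.2, 0.5, 0.5]
finger_gap: 0.4
grip_force: 0.3
time: 13.28
tool_pos: [546.9, -5.4, 122.2]
tcp_rot: [180.0, -0.2, -178.2]
ft_force: [-11.6, 0.1, 7.8]
finger_gap: 0.2
grip_force: 5.5
[(array([661.7,  -2.4,  55.6]), 0.59), (array([567.6, -11.1,  60.1]), 0.83), (array([5.661e+02, 1.000e-01, 1.136e+02]), 0.98)]
[]
[546.95730076  -5.42084913 122.18264226] [-10.03217591  -0.77021686   7.70791361]
```

The 11 N reaction and the grip standing directly above the pivot mean the lever is upright. I'll withdraw and check.

```bash
python3 -m handwheel '[[-1,0.5,0,0,0,0,0],[-1,2,0,0,0,0,0],[-1,3,0,0,0,0,0],[-1,3,0,0,0,0,0],[-1,0,0,-3.5,0,0,0],[-1,0,0,-3.5,0,0,0],[-1,0,0,-3.5,0,0,0],[-1,0,0,0,0,0,0],[-1,0,0,0,0,0,0]]'
python3 - <<'E'
from h import *
ims=[]
for n in('scene','top'):
  pp=snapshot(n);print([(np.round(d['location'],1),round(d['conf'],2)) for d in place_of(pp,'sled_block')[:1]+place_of(pp,'red_tag')[:1]+place_of(pp,'lever_pivot')[:1]+place_of(pp,'lever_grip')[:1]]);ims.append(pp['image'][90:300,100:440])
cv2.imwrite('pics/i.png',cv2.cvtColor(np.hstack(ims),cv2.COLOR_RGB2BGR)); 
print(sense()['tool_pos'],sense()['ft_force'])
E
```

```text
time: 14.43
tool_pos: [465.3, -8.2, 230.3]
tcp_rot: [-179.9, 0.4, -178.2]
ft_force: [0.6, 0.2, 0.2]
finger_gap: 0.1
grip_force: 0.0
[(array([663.7,  -6.4,  55.8]), 0.88), (array([ 7.092e+02, -4.000e-01,  3.940e+01]), 0.58), (array([568.7,  -6.4,  57.6]), 0.95), (array([564.8,  -1.9, 111.8]), 0.56)]
[(array([659.6,  -6.9,  61.9]), 0.69), (array([7.068e+02, 4.000e-01, 3.970e+01]), 0.67), (array([564.6,  -7. ,  59.1]), 0.68), (array([564.3,  -5.4, 111.5]), 0.6)]
[463.11611973  -7.96967581 226.67052819] [ 0.15699716  0.35261927 -0.1612516 ]
```

View pics/i.png

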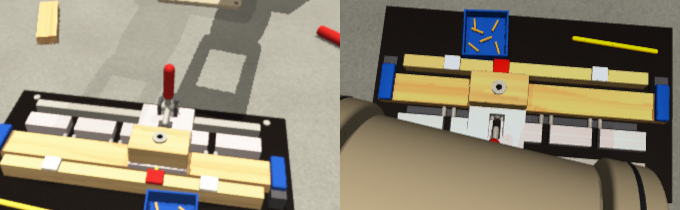

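The lever stands upright (crop 168,80), matching its starting reading, and the sled is level with the red tag. The robot is clear of everything.

```bash
python3 -c "
from bench import hand_in
print(hand_in())"
```

```text
the job is handed in; nothing more can be done
None
```

The job is handed in, with no verdict returned: in the last pictures the sled rests in the red-tagged station (jig y +40), the lever is upright again and the robot is clear of everything.

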